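Fetch the check weight from among the bottles

ROBOT

A 7-joint arm with a two-finger parallel gripper is mounted at the origin on the work surface. World frame = base frame: x ahead of the robot, y to its left, z up, the work surface at z = 0. Lengths are in m, angles in rad, forces in N, time in s.
With the tool pointing down it reaches from about 0.425 to 0.875 m from the base axis. Payload 8.4 kg.
Tool frame: the origin (TCP) lies midway between the tips of the shut fingers; the grasp point (between the pads) lies 19 mm behind it (tcp_to_grasp is the distance from the TCP to the grasp point, in m); z points along the fingers, y is the line along which they close (so a half turn about z gives the same grasp; the last joint's range is limited). The gripper opens to 85 mm and grips with 20 to 120 N. Pads are 22 mm wide; open, the fingers measure 114 mm over their backs; the gripper's body (76 mm by 85 mm) begins 54 mm behind the grasp point. The pads swing forward as they close: fully open they stand 13 mm farther back than shut.
Start: joints at [-0.099, 0.333, 0.04, 1.465, -0.013, 1.343, -0.059], TCP at [0.65, -0, 0.196] pointing down, gripper open.
Joint ranges: [-2.58, 2.58], [-0.38, 2.09], [-1.3, 1.39], [0.25, 2.4], [-1.5, 4.64], [0.08, 2.09], [-2.65, 2.65]. Speed limits (rad/s): [2.22, 2.22, 2.79, 2.79, 3.14, 3.14, 3.14].

INTERFACE

Orientations are given as a unit quaternion [w, x, y, z].
In Python, from cell import get_obs, camera, job_done, masks_of, mark_of, tcp_to_grasp gives the robot as it stands. The module is installed in compiled form; this text tells all that it offers.
- The arm moves only by the tool step_arm, never from a script. Its argument "steps" is a list of rows, each a list of 4 numbers: the shift along the tool's x, y, z scaled (see below), then the turn about the tool's z scaled (see below). A call has 1 to 8 rows; each row is the pose to reach, as a shift and turn from the pose commanded when the call began, along the tool's axes at that moment; what a row does not reach only later rows make up. The controller multiplies each number of a shift by 0.15 m and each number of a turn by pi/2 rad. A row lasts 1/10 s, in which the tool goes at most 50 mm and 8.59 degrees, less where a joint would pass 70% of its speed; a pose out of reach is approached as far as the arm can. A call with a number of a shift or a turn outside -1 to 1 is refused whole. A call with a gripper value outside its range is refused whole. "hand" is the opening, from 0 (shut) to 1 (fully open), set as the call begins (left out, the last holds). The fingers move at their own pace and stop on an object; "squeeze" is the grip in N (left out, the last holds). Time passes only in rows, so rows that repeat a pose let the fingers close. It gives the time, the measured TCP pose, the force, the opening and the grip force at its end, in the units of the state.
- get_obs(): the state, without advancing time (a new reading comes with each control period).
- camera(name): name is "scene" or "side" or "wrist"; returns a dict with "frame" (420x560x3 uint8, red, green, blue), "mtx" (3x3 intrinsics, pixels), "world_from_camera" (4x4, takes a point from camera to world coordinates). Camera axes: x right, y down, z forward; pixel columns grow to the right and rows downward; lengths in m; the calibration is good to about 2 mm. A picture is of the moment at which its call begins. There is no depth.
- job_done(): hands the job in; it is judged then, once.
Trained networks look in the newest picture that a camera, given by its name, has taken for a name from the list of things; names that differ only in an ending like _2 or _b are one class to them, and where a whole thing is asked for, a point or a joint stands for the part that bears it (a point fixed in the world has none). Each returns a list of dicts, best first, with "confidence" (0 to 1); they miss things now and then, are a little off and sometimes report something else, mostly with a low value. They report only what shows in the picture. A call takes as long as a camera call. They do not tell look-alikes from the thing itself.
- masks_of(camera, name): "pixels" (420x560 bool, what is visible of it).
- mark_of(camera, name): "position" ([x, y, z] in m, in world coordinates, good to about 4 mm: a listed point, or the origin of a listed thing).
The state is a dict: "clock": time; "joints": joint angles; "dq": joint speeds; "tau": joint torques, N m; "eef_pos": TCP position; "ee_rot": TCP orientation; "ft_force": force on the tool from outside, world axes, zero at the start; "wrist_torque": the same for the moment, N m; "opening": opening from 0.0 (shut) to 1.0 (fully open); "finger_force": force on a finger pad.
Only numpy, scipy, OpenCV 4.12 (cv2) and the standard library are available. Lean on these libraries where they do the work, as an engineer would, in place of code of your own. Each camera call takes 0.05 s, during which the arm holds its last target. There are 200 camera calls.

TASK

The brass check weight is hemmed in by three tall bottles: first move all three bottles to the grey side tray and leave the weight where it is meanwhile, then set the weight down gently on the middle of the balance pan while the bottles wait in the tray. Then put each bottle back on the middle of its own pad: the large round bottle on the large round pad, the square one on the square pad, the slim one on the small round pad. Keep everything upright throughout.

Things in the scene. Friction and masses are not known exactly. Their poses are not given: they have to be found in the camera images.
- round_c (a point): Large round amber bottle, 56 mm across, 150 mm high; black ribbed round cap 34 mm across, from 45 to 75 mm above this point (its top end). Below it a 26 mm neck 6 mm long, then shoulders widening to full width 17 mm above this point. 0.2 to 0.4 kg. Point on its axis, half-way up, z up. Stands on the large round pad at the start.
- square_c (a point): White square bottle, 50 by 50 mm, 140 mm high; black ribbed round cap 36 mm across, from 40 to 70 mm above this point (its top end). Below it a 26 mm neck, then shoulders; the square body ends 20 mm above this point. 0.2 to 0.35 kg. Point on its axis, half-way up, z up, x and y square to its sides. Stands on the square pad at the start.
- slim_c (a point): Slim round aluminium bottle, 40 mm across, 160 mm high; black ribbed round cap 30 mm across, from 50 to 80 mm above this point (its top end). Below it a 24 mm neck 6 mm long, then shoulders widening to full width 28 mm above this point. 0.15 to 0.3 kg. Point on its axis, half-way up, z up. Stands on the small round pad at the start.
- weight_c (a point): Brass check weight, 0.5 kg, 62 mm high: a cylinder 44 mm across and 36 mm high, a thin neck, and a round knob 24 mm across, whose straight side runs from 17 to 31 mm above this point. Point on its axis, half-way up, z up. It stands on a white tile, the bottles 58 mm from it on three sides (left, right, robot's side), low dishes (28 mm high) and a 50 mm vial 85 mm off on the fourth.
- pad_round: Large round black rubber pad, 68 mm across, 3 mm thick, fixed, lying on a 3 mm white ceramic tile. Origin at the centre of its underside, z up: its top is 3 mm above the origin. Home of the large round bottle.
- pad_square: Square black rubber pad, 62 by 62 mm, 3 mm thick, fixed, lying on the white tile. Origin at the centre of its underside, z up: its top is 3 mm above the origin. x and y are square to its sides and to the tile's; x points from the robot's side of the tile to the side with the dishes and vial. Home of the square bottle.
- pad_small: Small round black rubber pad, 52 mm across, 3 mm thick, fixed, lying on the white tile. Origin at the centre of its underside, z up: its top is 3 mm above the origin. Home of the slim bottle.
- side_tray_in (a point): Empty grey plastic side tray, fixed on the bench to the robot's left or right, 250 mm long (its x) by 160 mm wide (its y), open above, walls 4 mm thick and 18 mm high over the bench. The point is the centre of its inner floor, z up. Three bottles fit in a row along x, 75 mm apart.
- pan (a point): Round steel pan of the white bench balance, 124 mm across, fixed (it does not sink), on the side opposite to the side tray. The point is the centre of the pan's top face, 70 mm above the bench, z up. The balance's housing (250 by 190 mm) lies below it, the display towards the robot.
There are look-alikes about, which are no part of the job. Of the things shaped like the part that bears weight_c, the brass one is meant.

How it is judged:
On the way, in this order (a step that is already met when the one before it is completed fails the run):
1. all three bottles stand upright in the side tray, let go, and the weight is still where it was (within 20 mm) (x of round_c in the frame of side_tray_in between -0.115 and 0.115 m and y of round_c in the frame of side_tray_in between -0.072 and 0.072 m and z of round_c in the frame of side_tray_in between 0.067 and 0.081 m and angle between each of round_c, square_c, slim_c's own z axis and vertical below 0.12 rad and contact force between the fingers and round_bottle below 0.5 N and x of square_c in the frame of side_tray_in between -0.115 and 0.115 m and y of square_c in the frame of side_tray_in between -0.072 and 0.072 m and z of square_c in the frame of side_tray_in between 0.062 and 0.076 m and contact force between the fingers and square_bottle below 0.5 N and x of slim_c in the frame of side_tray_in between -0.115 and 0.115 m and y of slim_c in the frame of side_tray_in between -0.072 and 0.072 m and z of slim_c in the frame of side_tray_in between 0.072 and 0.086 m and contact force between the fingers and slim_bottle below 0.5 N and distance of weight_c from where it was at the start of the episode below 0.02 m), for 0.2 s.
2. the weight stands on the middle of the balance pan, let go, while all three bottles stand in the side tray (horizontal distance between weight_c and pan below 0.015 m and z of weight_c in the frame of pan between 0.025 and 0.036 m and angle between weight_c's own z axis and vertical below 0.1 rad and contact force between the fingers and weight below 0.5 N and linear speed of weight below 0.02 m/s and x of round_c in the frame of side_tray_in between -0.115 and 0.115 m and y of round_c in the frame of side_tray_in between -0.072 and 0.072 m and z of round_c in the frame of side_tray_in between 0.067 and 0.081 m and angle between each of round_c, square_c, slim_c's own z axis and vertical below 0.12 rad and contact force between the fingers and round_bottle below 0.5 N and x of square_c in the frame of side_tray_in between -0.115 and 0.115 m and y of square_c in the frame of side_tray_in between -0.072 and 0.072 m and z of square_c in the frame of side_tray_in between 0.062 and 0.076 m and contact force between the fingers and square_bottle below 0.5 N and x of slim_c in the frame of side_tray_in between -0.115 and 0.115 m and y of slim_c in the frame of side_tray_in between -0.072 and 0.072 m and z of slim_c in the frame of side_tray_in between 0.072 and 0.086 m and contact force between the fingers and slim_bottle below 0.5 N), for 0.2 s.
At the end, for the whole second after the job is handed in: The weight stands upright on the balance pan within 15 mm of its centre, and each bottle stands upright on its own pad within 13 mm of the pad's centre (large round bottle on the large round pad, square on square, slim on the small round pad); all let go and at rest (horizontal distance between weight_c and pan below 0.015 m and z of weight_c in the frame of pan between 0.025 and 0.036 m and angle between each of weight_c, round_c, square_c, slim_c's own z axis and vertical below 0.1 rad and contact force between the fingers and weight below 0.5 N and linear speed of each of weight, round_bottle, square_bottle, slim_bottle below 0.02 m/s and horizontal distance between round_c and pad_round below 0.013 m and z of round_c in the frame of pad_round between 0.072 and 0.084 m and horizontal distance between square_c and pad_square below 0.013 m and z of square_c in the frame of pad_square between 0.067 and 0.079 m and horizontal distance between slim_c and pad_small below 0.013 m and z of slim_c in the frame of pad_small between 0.077 and 0.089 m); the robot touches nothing.
It fails at once if a bottle or the weight is tipped over (more than 35 degrees) (angle between any of round_c, square_c, slim_c, weight_c's own z axis and vertical above 0.61 rad).
It fails at once if the weight is dropped or thrown on the balance pan (faster than 0.6 m/s within 25 mm above the pan) (horizontal distance between weight_c and pan below 0.07 m and z of weight_c in the frame of pan below 0.056 m and linear speed of weight above 0.6 m/s).
It also fails if it takes over 144 s, if anything falls off the work surface, if the arm or the gripper's body presses on something with over 40 N, if the wrist force passes 120 N, or if a joint passes its speed limit or range.

## Working session

There is one attempt and no reset: what is moved stays moved. The work goes in short steps, Python scripts to look and compute and a tool call to move; the robot and the scene stay as the last step left them, time stands still between calls to the robot, and variables do not carry over. Pictures are saved under pics/ and viewed, at most 14 in all, crops included, and the job is handed in when it is done.

Besides the shell and the picture viewer there is one more tool, called after "Request:" as name(argument=value, ...) on one line, values as JSON. step_arm: Moves the arm, as the interface text tells. Its arguments: {"type":"object","properties":{"steps":{"type":"array","items":{"type":"array","items":{"type":"number","minimum":-1,"maximum":1}}},"hand":{"type":"number"},"squeeze":{"type":"number"}},"required":["steps"]}

```bash
mkdir -p pics
cat > h.py <<'E'
from cell import *
import cv2, numpy as np
def snap(c,f=None):
    r=camera(c)
    if f: cv2.imwrite('pics/'+f,r['frame'][:,:,::-1])
    return r
def px(r,p):
    T=np.linalg.inv(r['world_from_camera']);q=r['mtx']@(T[:3,:3]@np.array(p)+T[:3,3]);return (q[:2]/q[2]).round().astype(int).tolist()
def marks(c,names):
    r=snap(c)
    for n in names:
        for m in mark_of(c,n)[:3]:
            print(c,n,np.round(m['position'],4),round(m['confidence'],2),px(r,m['position']))
E
python3 - <<'E'
from h import *
N="round_c square_c slim_c weight_c pad_round pad_square pad_small side_tray_in pan".split()
snap('scene','s0.png');snap('side','d0.png')
o=get_obs();print(o['clock'],o['eef_pos'],o['ee_rot'],o['opening'],tcp_to_grasp)
marks('scene',N);marks('side',N)
E
```

```text
0.1 [ 6.49537047e-01 -1.59585284e-05  1.95507193e-01] [-4.89120446e-04  7.07122940e-01  7.07090244e-01 -5.43823159e-04] 0.9985418717745563 0.0187
scene round_c [ 0.5645 -0.0121  0.0802] 0.76 [281, 206]
scene square_c [ 0.6164 -0.0661  0.079 ] 0.82 [250, 223]
scene slim_c [0.6176 0.0519 0.0854] 0.79 [311, 228]
scene weight_c [ 0.6677 -0.1747  0.0322] 0.65 [190, 253]
scene weight_c [ 0.6213 -0.0028  0.0313] 0.64 [282, 244]
scene weight_c [ 0.4475 -0.0189  0.0283] 0.55 [286, 183]
scene pad_round [ 0.5613 -0.0116  0.0039] 0.43 [282, 229]
scene pad_square [ 0.6209 -0.0669  0.0022] 0.49 [251, 249]
scene pad_small [0.6126 0.0467 0.0023] 0.66 [307, 252]
scene side_tray_in [0.5232 0.3612 0.0046] 0.76 [462, 234]
scene pan [ 0.5346 -0.3385  0.071 ] 0.58 [130, 182]
side round_c [ 0.5301 -0.3343  0.0661] 0.71 [337, 137]
side round_c [ 0.5588 -0.0057  0.0806] 0.62 [286, 203]
side square_c [ 0.6202 -0.0645  0.0728] 0.61 [275, 183]
side slim_c [0.6152 0.048  0.0881] 0.63 [258, 208]
side weight_c [ 0.6137 -0.0071  0.0327] 0.53 [268, 207]
side weight_c [ 0.4458 -0.0155  0.0315] 0.52 [326, 226]
side weight_c [ 0.6647 -0.1742  0.0349] 0.4 [277, 163]
side pad_round [ 5.558e-01 -9.100e-03  1.000e-04] 0.68 [287, 221]
side pad_square [0.5241 0.3595 0.0033] 0.18 [232, 343]
side pad_small [0.6135 0.0481 0.0024] 0.61 [259, 228]
side side_tray_in [0.5267 0.359  0.0018] 0.55 [231, 343]
side pan [ 0.5283 -0.3354  0.0686] 0.57 [338, 137]
```

View pics/s0.png

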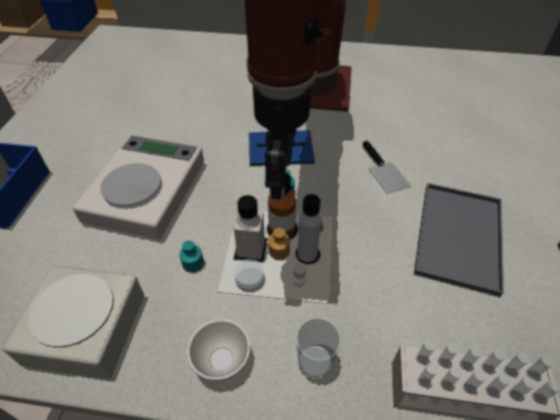

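View pics/d0.png

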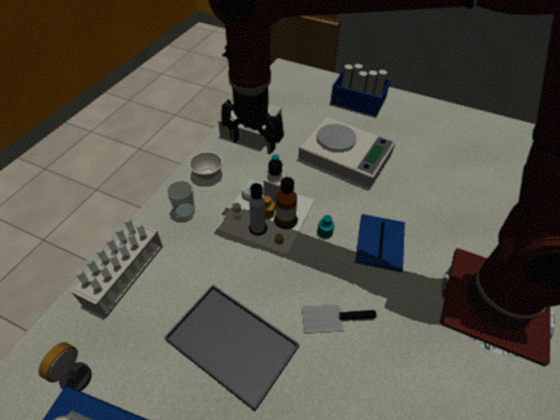

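Run:
```python
from h import *
r=snap('wrist','w0.png')
a=cv2.imread('pics/s0.png')[150:290,170:350];b=cv2.imread('pics/d0.png')[130:270,200:380]
cv2.imwrite('pics/crop0.png',cv2.vconcat([cv2.resize(a,None,fx=2.1,fy=2.1,interpolation=3),cv2.resize(b,None,fx=2.1,fy=2.1,interpolation=3)]))
```

```text
(no output)
```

View pics/crop0.png

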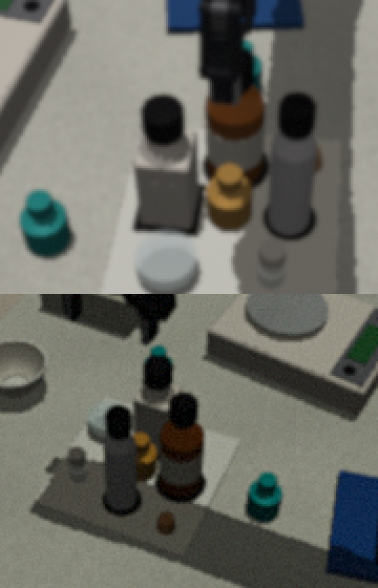

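View pics/w0.png

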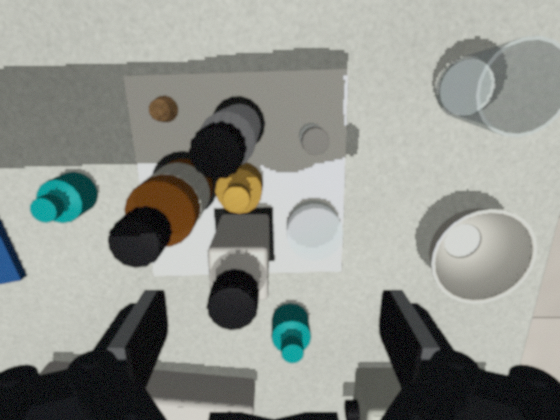

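The scene image shows three weight-shaped things: teal at (190,253), teal behind the round bottle near (290,183), and brass at (282,244) between the bottles. The brass one is meant, and the crop confirms it. The steel pan is at (130,182), with its green display facing the robot. The white-topped box at (70,310) is a look-alike. The grey tray is at (462,234).

Run:
```python
from h import *
marks('wrist',"round_c square_c slim_c weight_c pad_round pad_square pad_small".split())
def ray(r,u,v,z):
    W=r['world_from_camera'];d=W[:3,:3]@np.linalg.inv(r['mtx'])@[u,v,1];o=W[:3,3];return (o+d*(z-o[2])/d[2])[:2].round(4).tolist()
for c in('scene','side'):
    r=snap(c);m=masks_of(c,'side_tray_in');print(len(m))
    if m:
        q=cv2.minAreaRect(np.argwhere(m[0]['pixels'])[:,::-1].astype(np.float32))
        cs=cv2.findContours(m[0]['pixels'].astype(np.uint8),0,1)[0];k=max(cs,key=cv2.contourArea)
        a=cv2.approxPolyDP(cv2.convexHull(k),8,True)[:,0];print(c,a.tolist(),[ray(r,*p,0.018) for p in a])
r=snap('wrist')
print('tile',[ray(r,*p,.003) for p in((347,66),(341,272),(125,77))])
r=snap('scene');print('stopper wrist',ray(snap('wrist'),163,109,.01))
```

```text
wrist round_c [ 0.564  -0.0108  0.0798] 0.64 [169, 208]
wrist square_c [ 0.6228 -0.0664  0.0733] 0.96 [242, 265]
wrist weight_c [ 0.4431 -0.0207  0.0322] 0.83 [56, 203]
wrist weight_c [ 0.6698 -0.1748  0.0273] 0.82 [291, 335]
1
scene [[428, 183], [500, 199], [500, 297], [413, 274]] [[0.3923, 0.301], [0.4208, 0.4532], [0.6736, 0.4041], [0.6459, 0.2511]]
1
side [[211, 287], [297, 344], [255, 409], [164, 337]] [[0.6317, 0.266], [0.3916, 0.3049], [0.4152, 0.4584], [0.6603, 0.4149]]
tile [[0.7183, 0.1023], [0.7255, -0.1099], [0.5124, 0.0927]]
stopper wrist [0.547, 0.0644]
```

Request:
step_arm(steps=[[-0.03,-0.2,0,0],[-0.067,-0.4,0,0],[-0.067,-0.58,0,0],[-0.067,-0.587,0.15,0],[-0.067,-0.587,0.3,0],[-0.067,-0.587,0.43,0],[-0.067,-0.587,0.493,0],[-0.067,-0.587,0.493,0]], hand=1, squeeze=50)

```text
clock: 2.7
eef_pos: [0.5611, -0.0101, 0.1212]
ee_rot: [-0.001, 0.707, 0.707, -0.001]
ft_force: [-0.1, -0.3, -0.1]
opening: 1.0
finger_force: 0.0
```

Request:
step_arm(steps=[[0,0,0,0],[0,0,0,0],[0,0,0,0],[0,0,0,0],[0,0,0,0],[0,0,0,0],[0,0,0,0],[0,0,0,0]], hand=0)

```text
clock: 3.5
eef_pos: [0.5619, -0.0101, 0.1224]
ee_rot: [-0.0, 0.707, 0.707, -0.0]
ft_force: [0.2, -0.4, 0.0]
opening: -0.003
finger_force: 0.0
```

Run:
```python
from h import *
snap('wrist','w1.png');o=get_obs();print(o['eef_pos'],o['ee_rot'],o['opening'],o['finger_force'])
```

```text
[ 0.56190524 -0.01005913  0.12234684] [-2.81841531e-05  7.07122463e-01  7.07091098e-01 -3.21454195e-05] -0.0019441479145806035 0.0
```

View pics/w1.png

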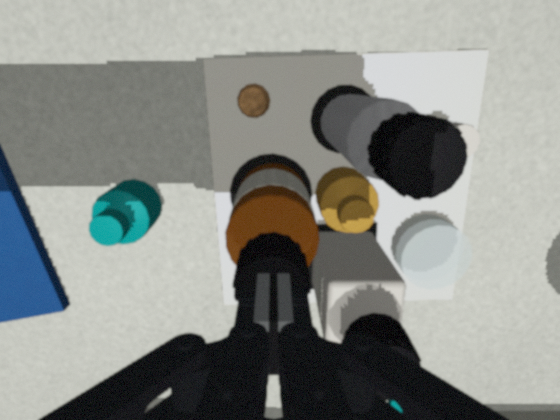

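Run:
```python
from h import *
r=snap('wrist');print(r['world_from_camera'].round(3))
for z in(.122,.141,.156):
  for y in(-.01,.01,.03): print(z,y,px(r,[.562,y,z]))
marks('wrist',['round_c'])
marks('scene',['round_c']);marks('side',['round_c'])
s=snap('side')['frame'][100:260,200:380];s2=snap('scene')['frame'][130:290,200:380]
cv2.imwrite('pics/c1.png',cv2.resize(cv2.hconcat([s,s2]),None,fx=2.2,fy=2.2)[:,:,::-1])
```

```text
[[ 1.     0.     0.     0.562]
 [ 0.    -0.945 -0.327  0.075]
 [ 0.     0.327 -0.945  0.3  ]
 [ 0.     0.     0.     1.   ]]
0.122 -0.01 [273, 257]
0.122 0.01 [273, 221]
0.122 0.03 [273, 183]
0.141 -0.01 [273, 275]
0.141 0.01 [273, 236]
0.141 0.03 [273, 194]
0.156 -0.01 [273, 291]
0.156 0.01 [273, 249]
0.156 0.03 [273, 204]
wrist round_c [ 0.6149 -0.0069  0.033 ] 0.23 [344, 202]
scene round_c [ 0.5602 -0.0126  0.0782] 0.85 [281, 205]
side round_c [ 0.5581 -0.0062  0.0768] 0.62 [287, 204]
```

View pics/c1.png

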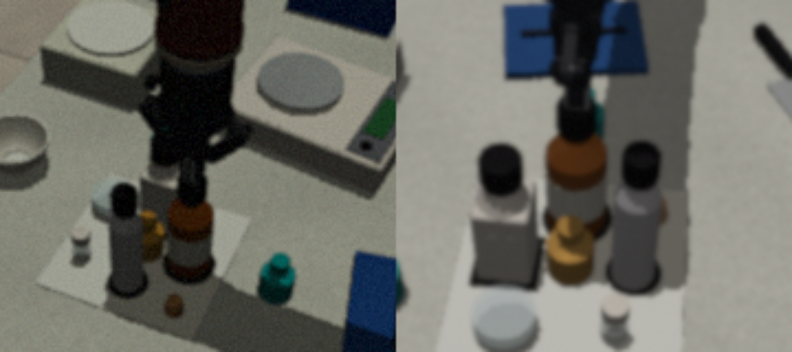

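Run:
```python
from h import *
for c,sx,ox,oy in(('scene',396,200,130),('side',0,200,100)):
  r=snap(c)
  for z in(.006,.122,.141,.156,.17):
    p=np.array(px(r,[.562,-.01,z])); print(c,z,p,((p-[ox,oy])*2.2+[sx,0]).round())
f=snap('wrist')['frame'];cv2.imwrite('pics/w2.png',cv2.resize(np.clip(f[200:360,180:380].astype(int)*3,0,255).astype(np.uint8),None,fx=3.5,fy=3.5,interpolation=3)[:,:,::-1])
f=snap('side')['frame'];cv2.imwrite('pics/w3.png',cv2.resize(np.clip(f[130:250,220:340].astype(int)*3,0,255).astype(np.uint8),None,fx=4.5,fy=4.5,interpolation=3)[:,:,::-1])
```

```text
scene 0.006 [282 229] [576. 218.]
scene 0.122 [283 190] [579. 132.]
scene 0.141 [283 183] [579. 117.]
scene 0.156 [283 177] [579. 103.]
scene 0.17 [283 172] [579.  92.]
side 0.006 [285 219] [187. 262.]
side 0.122 [286 190] [189. 198.]
side 0.141 [287 185] [191. 187.]
side 0.156 [287 181] [191. 178.]
side 0.17 [287 177] [191. 169.]
```

View pics/w3.png

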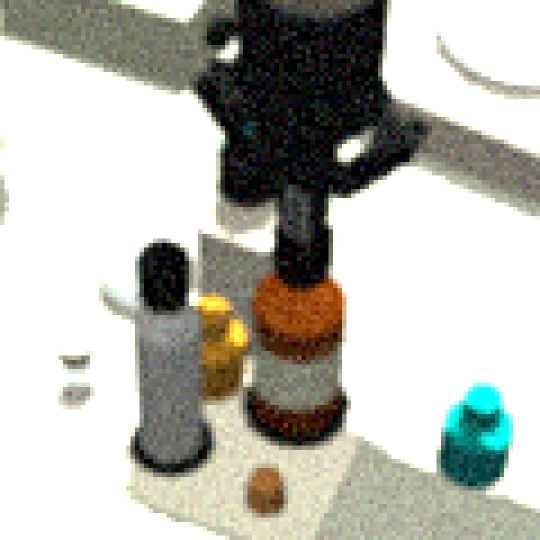

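View pics/w2.png

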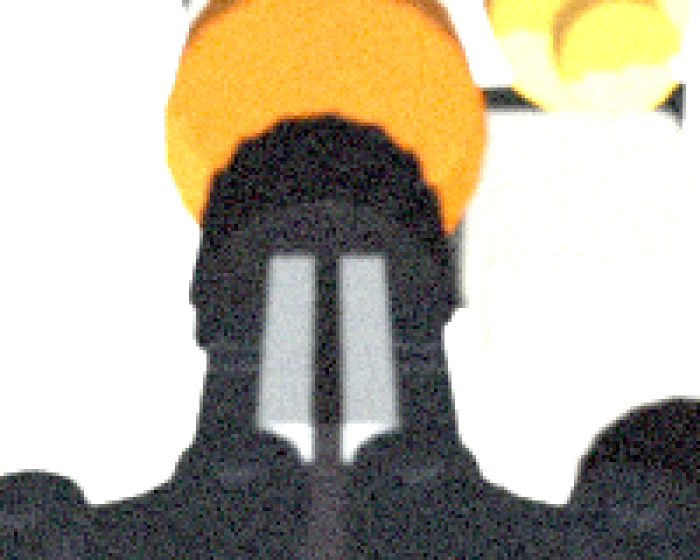

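The w2 and w3 crops show the shut fingertips standing on top of the cap at about (273,273) in the wrist picture. The real tips are therefore about 36 mm higher than the reported TCP. I'll reopen, go lower and watch the force.

Request:
step_arm(steps=[[0,0,-0.1,0],[0,0,-0.1,0],[0,0,-0.1,0],[0,0,-0.1,0],[0,0,-0.1,0],[0,0,0,0],[0,0,0.05,0],[0,0,0.05,0]], hand=1)

```text
clock: 5.0
eef_pos: [0.5605, -0.0101, 0.1126]
ee_rot: [-0.001, 0.707, 0.707, -0.001]
ft_force: [-0.5, -0.1, 0.7]
opening: 0.996
finger_force: 0.0
```

Request:
step_arm(steps=[[0,0,0.05,0],[0,0,0.1,0],[0,0,0.14,0],[0,0,0.18,0],[0,0,0.18,0]])

```text
clock: 5.5
eef_pos: [0.5613, -0.0101, 0.0868]
ee_rot: [-0.0, 0.707, 0.707, -0.001]
ft_force: [0.3, 0.4, 0.1]
opening: 1.001
finger_force: 0.0
```

Request:
step_arm(steps=[[0,0,0,0],[0,0,0,0],[0,0,0,0],[0,0,0,0],[0,0,0,0],[0,0,0,0],[0,0,0,0],[0,0,0,0]], hand=0)

```text
clock: 6.3
eef_pos: [0.5621, -0.0101, 0.0883]
ee_rot: [0.0, 0.707, 0.707, 0.0]
ft_force: [-1.5, 0.5, 5.7]
opening: 0.385
finger_force: 49.5
```

Request:
step_arm(steps=[[0,0,-0.05,0],[0,0,-0.15,0],[0,0,-0.28,0],[0,0,-0.41,0],[0,0,-0.53,0],[0,0,-0.6,0],[0.03,-0.03,-0.6,0],[0.08,-0.1,-0.6,0]])

```text
clock: 7.1
eef_pos: [0.5464, 0.0019, 0.1773]
ee_rot: [-0.0, 0.707, 0.707, -0.0]
ft_force: [-0.3, 0.0, -3.9]
opening: 0.38
finger_force: 50.3
```

Request:
step_arm(steps=[[0.1,-0.13,0,0],[0.24,-0.28,0,0],[0.4,-0.42,0,0],[0.57,-0.55,0,0],[0.74,-0.63,0,0],[0.87,-0.667,0,0],[0.97,-0.667,0,0],[1,-0.667,0,0]])

```text
clock: 7.9
eef_pos: [0.445, 0.1538, 0.1769]
ee_rot: [-0.0, 0.706, 0.708, -0.001]
ft_force: [0.1, -0.3, -2.7]
opening: 0.379
finger_force: 50.5
```

Request:
step_arm(steps=[[0.1,0,0,0],[0.24,0,0,0],[0.4,0,0,0],[0.57,0,0,0],[0.74,0,0,0],[0.87,0,0,0],[0.97,0,0,0],[1,0,0,0]])

```text
clock: 8.7
eef_pos: [0.4461, 0.3029, 0.1772]
ee_rot: [-0.0, 0.707, 0.708, -0.001]
ft_force: [1.0, 0.1, -3.3]
opening: 0.386
finger_force: 50.5
```

Request:
step_arm(steps=[[0.1,0,0,0],[0.2,0,0.05,0],[0.267,0,0.13,0],[0.267,0,0.25,0],[0.267,0,0.36,0],[0.267,0,0.46,0],[0.267,0,0.54,0],[0.267,0,0.57,0]])

```text
clock: 9.5
eef_pos: [0.4462, 0.3414, 0.0905]
ee_rot: [-0.0, 0.707, 0.707, -0.001]
ft_force: [-1.0, -0.2, -4.5]
opening: 0.383
finger_force: 50.5
```

Run:
```python
from h import *
marks('scene',['round_c','weight_c','side_tray_in']);marks('side',['round_c','weight_c']);o=get_obs();print(o['eef_pos'],o['ft_force'],o['opening'],o['finger_force'])
```

```text
scene round_c [0.4491 0.3369 0.0797] 0.84 [456, 183]
scene round_c [ 0.6174 -0.0017  0.0301] 0.17 [283, 243]
scene weight_c [ 0.6187 -0.0049  0.0313] 0.98 [281, 243]
scene weight_c [ 0.4476 -0.0166  0.0289] 0.79 [287, 183]
scene weight_c [ 0.6719 -0.1707  0.0338] 0.79 [192, 254]
scene side_tray_in [0.5217 0.3579 0.0033] 0.96 [460, 234]
scene side_tray_in [ 0.5369 -0.3384  0.0703] 0.26 [130, 183]
side round_c [0.445  0.3454 0.085 ] 0.84 [267, 338]
side weight_c [ 0.4498 -0.0175  0.0316] 0.69 [325, 225]
[0.44729883 0.34232683 0.09314406] [-0.7967937  -0.06242473 -3.07813701] 0.3830940048897802 50.47067642211914
```

Request:
step_arm(steps=[[0,0,0.015,0],[0,0,0.025,0],[0,0,0.035,0],[0,0,0.04,0],[0,0,0.04,0]])

```text
clock: 10.35
eef_pos: [0.4468, 0.3421, 0.0864]
ee_rot: [-0.0, 0.707, 0.707, 0.0]
ft_force: [0.3, 0.6, -2.8]
opening: 0.382
finger_force: 50.8
```

Request:
step_arm(steps=[[0,0,0.006,0],[0,0,0.012,0],[0,0,0.016,0],[0,0,0.016,0]])

```text
clock: 10.75
eef_pos: [0.4472, 0.3429, 0.0863]
ee_rot: [0.0, 0.707, 0.707, 0.001]
ft_force: [-5.4, -3.0, 15.5]
opening: 0.382
finger_force: 52.8
```

Request:
step_arm(steps=[[0,0,-0.014,0],[0,0,-0.014,0]])

```text
clock: 10.95
eef_pos: [0.4471, 0.342, 0.0863]
ee_rot: [0.0, 0.707, 0.707, 0.0]
ft_force: [-1.4, -0.4, 5.6]
opening: 0.381
finger_force: 51.6
```

Request:
step_arm(steps=[[0,0,0,0],[0,0,0,0],[0,0,0,0],[0,0,0,0],[0,0,-0.15,0],[0,0,-0.4,0],[0,0,-0.6,0],[0,0,-0.6,0]], hand=1)

```text
clock: 11.75
eef_pos: [0.4488, 0.3437, 0.1807]
ee_rot: [0.0, 0.707, 0.707, 0.004]
ft_force: [-0.2, -0.4, -0.2]
opening: 1.0
finger_force: 0.0
```

Run:
```python
from h import *
N=['square_c','slim_c','weight_c','pad_round']
marks('scene',['round_c']+N);marks('side',N);o=get_obs();print(o['eef_pos'],o['ft_force'],o['opening'])
```

```text
scene round_c [0.4495 0.3388 0.0738] 0.81 [456, 185]
scene round_c [0.6194 0.0495 0.0855] 0.23 [310, 229]
scene square_c [ 0.6164 -0.0663  0.0782] 0.84 [249, 223]
scene slim_c [0.6186 0.0527 0.0851] 0.77 [312, 229]
scene weight_c [ 0.6187 -0.0035  0.0297] 0.84 [282, 244]
scene weight_c [ 0.6689 -0.1749  0.0325] 0.59 [190, 253]
scene pad_round [ 0.5614 -0.0107  0.0057] 0.84 [282, 228]
side weight_c [ 0.4458 -0.0157  0.0343] 0.62 [326, 225]
[0.44671731 0.34188362 0.17562911] [-0.06401624  0.09870913  0.17934192] 0.9975211098102672
```

Request:
step_arm(steps=[[-0.3,0.15,0,0],[-0.6,0.3,0,0],[-0.9,0.5,0,0],[-1,0.567,0,0]])

```text
clock: 12.7
eef_pos: [0.5342, 0.1866, 0.176]
ee_rot: [0.001, 0.709, 0.705, -0.0]
ft_force: [0.1, 0.9, -0.3]
opening: 0.998
finger_force: 0.0
```

Request:
step_arm(steps=[[-0.3,0.2,0,0],[-0.6,0.4,0,0],[-0.85,0.56,0,0],[-0.94,0.56,0,0],[-0.94,0.56,0.15,0],[-0.94,0.56,0.32,0],[-0.94,0.56,0.46,0],[-0.94,0.56,0.513,0]])

```text
clock: 13.5
eef_pos: [0.6144, 0.0511, 0.0967]
ee_rot: [-0.001, 0.707, 0.707, -0.001]
ft_force: [-0.3, -0.0, -0.6]
opening: 1.001
finger_force: 0.0
```

Request:
step_arm(steps=[[0,0,0,0],[0,0,0,0],[0,0,0,0],[0,0,0,0],[0,0,0,0],[0,0,0,0],[0,0,0,0]], hand=0)

```text
clock: 14.2
eef_pos: [0.6168, 0.0511, 0.1004]
ee_rot: [0.001, 0.707, 0.707, 0.001]
ft_force: [-0.6, 0.1, 6.2]
opening: 0.338
finger_force: 49.4
```

Request:
step_arm(steps=[[0,0,-0.05,0],[0,0,-0.15,0],[0,0,-0.28,0],[0,0,-0.41,0],[0.03,0,-0.5,0],[0.1,0,-0.53,0],[0.2,0,-0.53,0],[0.33,0,-0.53,0]])

```text
clock: 15.0
eef_pos: [0.6154, 0.1017, 0.1778]
ee_rot: [-0.0, 0.707, 0.707, -0.0]
ft_force: [0.0, -0.4, -2.3]
opening: 0.335
finger_force: 49.5
```

Request:
step_arm(steps=[[0.15,0,0,0],[0.32,-0.05,0,0],[0.49,-0.1,0,0],[0.66,-0.147,0,0],[0.82,-0.147,0,0],[0.93,-0.147,0,0],[1,-0.147,0,0],[1,-0.147,0,0]])

```text
clock: 15.8
eef_pos: [0.5932, 0.2523, 0.1779]
ee_rot: [-0.001, 0.706, 0.708, -0.0]
ft_force: [-0.4, 0.2, -1.1]
opening: 0.334
finger_force: 49.7
```

Request:
step_arm(steps=[[0.1,0,0,0],[0.25,0,0.02,0],[0.38,0,0.08,0],[0.43,0,0.18,0],[0.43,0,0.3,0],[0.43,0,0.42,0],[0.43,0,0.49,0],[0.43,0,0.5,0]])

```text
clock: 16.6
eef_pos: [0.5929, 0.3138, 0.1011]
ee_rot: [-0.0, 0.707, 0.707, -0.002]
ft_force: [-0.1, -0.6, -2.2]
opening: 0.335
finger_force: 49.7
```

Request:
step_arm(steps=[[0,0,0.01,0],[0,0,0.02,0],[0,0,0.03,0],[0,0,0.037,0],[0,0,0.037,0]])

```text
clock: 17.1
eef_pos: [0.5942, 0.3151, 0.0986]
ee_rot: [0.0, 0.707, 0.707, 0.0]
ft_force: [0.4, 0.3, -0.6]
opening: 0.334
finger_force: 49.8
```

Request:
step_arm(steps=[[0,0,0,0],[0,0,0,0],[0,0,0,0],[0,0,0,0],[0,0,-0.15,0],[0,0,-0.4,0],[0,0,-0.533,0],[0,0,-0.533,0]], hand=1)

```text
clock: 17.9
eef_pos: [0.5955, 0.3161, 0.1821]
ee_rot: [0.001, 0.707, 0.707, 0.003]
ft_force: [0.2, -0.4, 0.5]
opening: 0.999
finger_force: 0.0
```

Request:
step_arm(steps=[[-0.3,0.08,0,0],[-0.6,0.16,0,0],[-0.9,0.16,0,0],[-1,0.16,0,0]])

```text
clock: 18.3
eef_pos: [0.6185, 0.1581, 0.1771]
ee_rot: [0.001, 0.71, 0.705, -0.001]
ft_force: [0.4, 0.4, -0.6]
opening: 0.997
finger_force: 0.0
```

Request:
step_arm(steps=[[-0.3,0,0,0],[-0.6,0,0,0],[-0.9,0,0,0],[-1,0,0,0]])

```text
clock: 18.7
eef_pos: [0.6174, 0.0088, 0.1774]
ee_rot: [0.001, 0.709, 0.705, -0.001]
ft_force: [-1.0, -0.9, -0.1]
opening: 1.002
finger_force: 0.0
```

Request:
step_arm(steps=[[-0.25,0,0,0],[-0.5,0,0,0],[-0.54,0,0.15,0],[-0.54,0,0.35,0],[-0.54,0,0.55,0],[-0.54,0,0.66,0],[-0.54,0,0.66,0]])

```text
clock: 19.4
eef_pos: [0.6156, -0.065, 0.0756]
ee_rot: [-0.002, 0.707, 0.707, -0.002]
ft_force: [0.4, -0.3, 0.3]
opening: 0.998
finger_force: 0.0
```

Run:
```python
from h import *
N=['round_c','slim_c','square_c','pad_small']
marks('scene',N);o=get_obs();print(o['eef_pos'],o['ft_force'],o['opening'])
```

```text
scene round_c [0.445  0.3403 0.0748] 0.81 [457, 183]
scene slim_c [0.596  0.3156 0.0845] 0.77 [455, 235]
scene square_c [ 0.618  -0.0653  0.0734] 0.93 [250, 226]
scene pad_small [0.615  0.0509 0.0019] 0.71 [309, 253]
[ 0.61883301 -0.06580871  0.08043438] [ 0.80914012  0.53398271 -0.4177864 ] 1.0010781957579393
```

Request:
step_arm(steps=[[0,0,0,0],[0,0,0,0],[0,0,0,0],[0,0,0,0],[0,0,0,0],[0,0,0,0],[0,0,0,0]], hand=0)

```text
clock: 20.35
eef_pos: [0.6184, -0.066, 0.0795]
ee_rot: [0.0, 0.707, 0.707, 0.0]
ft_force: [1.5, -0.2, 4.1]
opening: 0.408
finger_force: 49.9
```

Request:
step_arm(steps=[[0,0,-0.05,0],[0,0,-0.15,0],[0,0,-0.3,0],[0,0,-0.5,0],[0,0,-0.7,0],[0,0,-0.87,0],[0,0,-0.97,0],[0,0,-1,0]])

```text
clock: 21.15
eef_pos: [0.6185, -0.0661, 0.2312]
ee_rot: [0.001, 0.707, 0.707, 0.001]
ft_force: [-0.4, 0.2, -2.2]
opening: 0.409
finger_force: 50.2
```

Request:
step_arm(steps=[[0.04,0,-0.1,0],[0.15,-0.02,-0.167,0],[0.32,-0.06,-0.167,0],[0.5,-0.11,-0.167,0],[0.68,-0.16,-0.167,0],[0.85,-0.19,-0.167,0],[0.95,-0.19,-0.167,0],[1,-0.19,-0.167,0]])

```text
clock: 21.95
eef_pos: [0.5889, 0.0866, 0.254]
ee_rot: [-0.0, 0.706, 0.708, -0.0]
ft_force: [0.1, -1.0, -2.6]
opening: 0.404
finger_force: 50.2
```

Request:
step_arm(steps=[[0.08,0,0,0],[0.2,-0.05,0,0],[0.37,-0.11,0,0],[0.55,-0.17,0,0],[0.73,-0.19,0,0],[0.88,-0.19,0,0],[0.97,-0.19,0,0],[1,-0.19,0,0]])

```text
clock: 22.75
eef_pos: [0.5608, 0.2351, 0.2537]
ee_rot: [-0.0, 0.707, 0.707, -0.0]
ft_force: [0.1, -0.7, -2.4]
opening: 0.406
finger_force: 50.3
```

Request:
step_arm(steps=[[0.08,0,0,0],[0.2,-0.05,0,0],[0.37,-0.11,0,0],[0.55,-0.17,0,0],[0.73,-0.19,0,0],[0.88,-0.19,0,0],[1,-0.19,0,0],[1,-0.19,0,0]])

```text
clock: 23.55
eef_pos: [0.5317, 0.3863, 0.2535]
ee_rot: [-0.001, 0.706, 0.708, -0.0]
ft_force: [-0.2, -0.0, -2.6]
opening: 0.406
finger_force: 50.4
```

Request:
step_arm(steps=[[0.053,0,0.05,0],[0.053,0,0.15,0],[0.053,0,0.3,0],[0.053,0,0.48,0],[0.053,0,0.66,0],[0.053,0,0.82,0],[0.053,0,0.93,0],[0.053,0,1,0]])

```text
clock: 24.35
eef_pos: [0.532, 0.3906, 0.1019]
ee_rot: [-0.0, 0.707, 0.707, -0.001]
ft_force: [-0.2, 0.5, -1.7]
opening: 0.407
finger_force: 50.4
```

Request:
step_arm(steps=[[0,0,0.05,0],[0,0,0.1,0],[0,0,0.14,0],[0,0,0.155,0],[0,0,0.165,0],[0,0,0.173,0],[0,0,0.173,0]])

```text
clock: 25.05
eef_pos: [0.5325, 0.392, 0.0783]
ee_rot: [0.0, 0.707, 0.707, 0.0]
ft_force: [-0.9, 0.4, -2.0]
opening: 0.408
finger_force: 50.4
```

Request:
step_arm(steps=[[0,0,0.007,0],[0,0,0.013,0],[0,0,0.013,0]])

```text
clock: 25.35
eef_pos: [0.5329, 0.3924, 0.0774]
ee_rot: [0.0, 0.707, 0.707, 0.001]
ft_force: [-0.2, -1.5, 5.1]
opening: 0.406
finger_force: 50.8
```

Request:
step_arm(steps=[[0,0,0,0],[0,0,0,0],[0,0,0,0],[0,0,0,0],[0,0,-0.15,0],[0,0,-0.4,0],[0,0,-0.65,0],[0,0,-0.667,0]], hand=1)

```text
clock: 26.15
eef_pos: [0.5344, 0.3938, 0.1822]
ee_rot: [0.0, 0.707, 0.707, 0.004]
ft_force: [0.7, 0.8, 0.5]
opening: 1.002
finger_force: 0.0
```

Request:
step_arm(steps=[[-0.3,0.15,0,0],[-0.6,0.25,0,0],[-0.9,0.25,0,0],[-1,0.25,0,0]])

```text
clock: 26.55
eef_pos: [0.5713, 0.2356, 0.1759]
ee_rot: [0.001, 0.709, 0.705, -0.001]
ft_force: [-0.2, -0.1, -0.0]
opening: 1.001
finger_force: 0.0
```

Request:
step_arm(steps=[[-0.3,0.1,0,0],[-0.6,0.2,0,0],[-0.9,0.3,0,0],[-1,0.32,0,0],[-1,0.32,0,0]])

```text
clock: 27.05
eef_pos: [0.6184, 0.0884, 0.1759]
ee_rot: [0.0, 0.709, 0.705, -0.0]
ft_force: [-0.2, -0.6, -0.5]
opening: 1.0
finger_force: 0.0
```

Run:
```python
from h import *
N=['round_c','slim_c','square_c']
snap('scene','s4.png')
marks('scene',N+['pan','weight_c','pad_round','pad_square']);marks('side',N);marks('wrist',['weight_c','pad_round','pad_small','pad_square']);o=get_obs();print(o['eef_pos'],o['ee_rot'],o['ft_force'],o['opening'])
```

```text
scene round_c [0.4488 0.3402 0.0748] 0.88 [457, 184]
scene slim_c [0.5953 0.3167 0.0817] 0.95 [455, 236]
scene square_c [0.5319 0.3926 0.0737] 0.95 [490, 218]
scene pan [ 0.5383 -0.3383  0.0671] 0.74 [130, 184]
scene weight_c [ 0.446  -0.0147  0.028 ] 0.88 [288, 182]
scene weight_c [ 0.6216 -0.0032  0.0318] 0.59 [282, 244]
scene weight_c [ 0.6711 -0.1724  0.0327] 0.59 [191, 254]
scene pad_round [ 0.5618 -0.009   0.005 ] 0.87 [283, 229]
scene pad_round [0.5298 0.3937 0.0725] 0.61 [490, 217]
scene pad_square [ 0.6209 -0.0667  0.0011] 0.73 [251, 249]
scene pad_square [0.6152 0.0511 0.0017] 0.7 [309, 254]
side round_c [0.4442 0.347  0.0789] 0.97 [267, 340]
side round_c [0.5343 0.3905 0.0721] 0.26 [217, 342]
side slim_c [0.5896 0.3101 0.0853] 0.78 [214, 296]
side slim_c [ 0.5553 -0.0088  0.0024] 0.3 [287, 221]
side square_c [0.5348 0.3923 0.0752] 0.68 [216, 342]
wrist weight_c [ 0.6156 -0.0072  0.0354] 0.95 [270, 288]
wrist weight_c [ 0.6664 -0.1742  0.0262] 0.64 [316, 413]
wrist weight_c [ 0.4423 -0.0213  0.0325] 0.58 [95, 299]
wrist pad_round [ 0.5613 -0.0092  0.0027] 0.78 [219, 273]
wrist pad_small [0.6149 0.0486 0.0043] 0.55 [270, 222]
wrist pad_square [ 0.6171 -0.066   0.0062] 0.88 [272, 322]
[0.61786255 0.09189208 0.17619196] [-2.77880265e-05  7.07157418e-01  7.07056140e-01 -3.51538551e-05] [ 0.9128707  -0.2923858  -0.81844202] 1.000382366380879
```

View pics/s4.png

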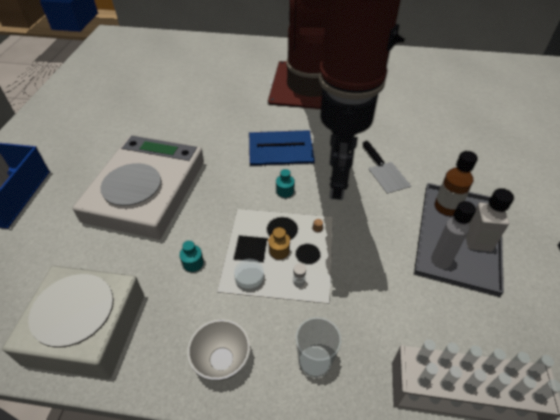

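All three bottles stand upright in the tray (caps at 467,160, 501,200 and 463,213). The brass weight is untouched at (280,240).

Request:
step_arm(steps=[[-0.25,0,0,0],[-0.5,0,0.05,0],[-0.647,0,0.2,0],[-0.647,0,0.4,0],[-0.647,0,0.6,0],[-0.647,0,0.8,0],[-0.647,0,0.9,0],[-0.647,0,0.9,0]])

```text
clock: 28.75
eef_pos: [0.6163, -0.0051, 0.0391]
ee_rot: [-0.001, 0.707, 0.707, -0.001]
ft_force: [0.3, 0.7, -0.5]
opening: 1.003
finger_force: 0.0
```

Request:
step_arm(steps=[[0,0,0.08,0],[0,0,0.16,0],[0,0,0.22,0],[0,0,0.22,0]])

```text
clock: 29.15
eef_pos: [0.617, -0.0051, 0.0069]
ee_rot: [-0.001, 0.707, 0.707, -0.001]
ft_force: [-0.1, -0.1, 0.1]
opening: 1.0
finger_force: 0.0
```

Request:
step_arm(steps=[[0,0,0,0],[0,0,0,0],[0,0,0,0],[0,0,0,0],[0,0,0,0],[0,0,0,0],[0,0,0,0],[0,0,0,0]], hand=0)

```text
clock: 29.95
eef_pos: [0.618, -0.0051, 0.0088]
ee_rot: [0.0, 0.707, 0.707, 0.0]
ft_force: [-2.7, -0.6, 5.9]
opening: 0.258
finger_force: 49.0
```

Request:
step_arm(steps=[[0,0,-0.05,0],[0,0,-0.15,0],[0,0,-0.3,0],[0,0,-0.5,0],[0,0,-0.7,0],[0,0,-0.87,0],[0,0,-0.97,0],[0,0,-1,0]])

```text
clock: 30.75
eef_pos: [0.6187, -0.0051, 0.1604]
ee_rot: [0.001, 0.707, 0.707, 0.001]
ft_force: [0.5, -0.5, -5.1]
opening: 0.253
finger_force: 49.6
```

Request:
step_arm(steps=[[-0.04,0,0,0],[-0.13,-0.02,0,0],[-0.3,-0.06,0,0],[-0.5,-0.11,0,0],[-0.7,-0.16,0,0],[-0.87,-0.19,0,0],[-0.97,-0.19,0,0],[-1,-0.19,0,0]])

```text
clock: 31.55
eef_pos: [0.5884, -0.158, 0.1572]
ee_rot: [-0.0, 0.708, 0.706, -0.001]
ft_force: [0.1, 0.9, -4.8]
opening: 0.258
finger_force: 49.6
```

Request:
step_arm(steps=[[-0.04,0,0,0],[-0.13,-0.05,0,0],[-0.3,-0.12,0,0],[-0.5,-0.2,0,0],[-0.7,-0.3,0,0],[-0.87,-0.37,0,0],[-0.97,-0.37,0,0],[-1,-0.37,0,0]])

```text
clock: 32.35
eef_pos: [0.5334, -0.3069, 0.1582]
ee_rot: [0.0, 0.708, 0.706, -0.0]
ft_force: [0.5, 1.1, -4.5]
opening: 0.255
finger_force: 49.6
```

Run:
```python
from h import *
marks('side',['pan','weight_c']);snap('wrist','w5.png');marks('wrist',['pan','weight_c'])
def fit(c,z):
    r=snap(c)
    for m in masks_of(c,'pan')[:2]:
        k=max(cv2.findContours(m['pixels'].astype(np.uint8),0,1)[0],key=cv2.contourArea)[:,0]
        W=r['world_from_camera'];d=(W[:3,:3]@np.linalg.inv(r['mtx'])@np.c_[k,np.ones(len(k))].T).T;o=W[:3,3]
        P=(o+d*((z-o[2])/d[:,2])[:,None])[:,:2].astype(np.float32)
        print(c,round(m['confidence'],2),cv2.minEnclosingCircle(P))
fit('side',.07);fit('scene',.07);fit('wrist',.07)
o=get_obs();print(o['eef_pos'],o['opening'])
```

```text
side pan [ 0.5276 -0.3342  0.0699] 0.64 [338, 137]
side pan [0.5243 0.358  0.0043] 0.42 [232, 342]
side pan [ 0.5552 -0.0079  0.0046] 0.23 [287, 220]
side weight_c [ 0.6692 -0.1723  0.0348] 0.8 [275, 163]
side weight_c [ 0.4498 -0.0147  0.0313] 0.73 [324, 226]
side weight_c [ 0.531  -0.3089  0.185 ] 0.51 [340, 110]
wrist weight_c [ 0.669  -0.1732  0.0261] 0.96 [454, 22]
wrist weight_c [ 0.535  -0.305   0.1792] 0.94 [273, 281]
side 0.87 ((0.49193429946899414, -0.28459036350250244), 0.1631748378276825)
scene 0.86 ((0.5312291383743286, -0.297712504863739), 0.15626028180122375)
wrist 0.97 ((0.49666720628738403, -0.3236141800880432), 0.1434333324432373)
[ 0.53393852 -0.30495128  0.15824817] 0.2534096025705025
```

View pics/w5.png

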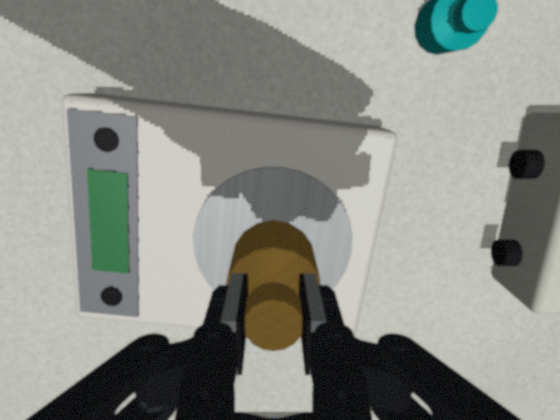

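Run:
```python
from h import *
r=snap('wrist');W=r['world_from_camera'];o=W[:3,3]
for p in((192,240),(353,240),(272,167)):
    d=W[:3,:3]@np.linalg.inv(r['mtx'])@[*p,1];print(p,(o+d*(.07-o[2])/d[2]).round(4))
```

```text
(192, 240) [ 0.4717 -0.3322  0.07  ]
(353, 240) [ 0.5957 -0.3321  0.07  ]
(272, 167) [ 0.5333 -0.2752  0.07  ]
```

Wrist view w5: the pan circle spans columns 192–353 with its top at row 167, so its centre is at (0.534, −0.337). The weight hangs upright in the grip.

Request:
step_arm(steps=[[-0.05,0,0,0],[-0.13,0,0.05,0],[-0.19,0,0.12,0],[-0.213,0,0.22,0],[-0.213,0,0.32,0],[-0.213,0,0.41,0],[-0.213,0,0.48,0],[-0.213,0,0.5,0]])

```text
clock: 33.85
eef_pos: [0.5332, -0.336, 0.0812]
ee_rot: [-0.001, 0.707, 0.707, -0.0]
ft_force: [-0.3, -0.4, -5.5]
opening: 0.257
finger_force: 49.6
```

Request:
step_arm(steps=[[0,0,0.007,0],[0,0,0.014,0],[0,0,0.021,0],[0,0,0.021,0],[0,0,0.021,0]])

```text
clock: 34.35
eef_pos: [0.534, -0.3372, 0.0804]
ee_rot: [0.0, 0.707, 0.707, 0.0]
ft_force: [0.1, 0.7, -5.1]
opening: 0.254
finger_force: 49.6
```

Request:
step_arm(steps=[[0,0,0.007,0],[0,0,0.014,0],[0,0,0.018,0],[0,0,0.018,0]])

```text
clock: 34.75
eef_pos: [0.5338, -0.337, 0.0772]
ee_rot: [-0.0, 0.707, 0.707, -0.0]
ft_force: [-0.1, -0.8, -4.2]
opening: 0.258
finger_force: 49.7
```

Request:
step_arm(steps=[[0,0,0.006,0],[0,0,0.012,0],[0,0,0.012,0]])

```text
clock: 35.05
eef_pos: [0.534, -0.3371, 0.0759]
ee_rot: [0.0, 0.707, 0.707, 0.0]
ft_force: [-1.4, 0.0, -1.1]
opening: 0.249
finger_force: 50.0
```

Request:
step_arm(steps=[[0,0,0,0],[0,0,0,0],[0,0,0,0],[0,0,0,0],[0,0,-0.15,0],[0,0,-0.4,0],[0,0,-0.65,0],[0,0,-0.68,0]], hand=1)

```text
clock: 35.85
eef_pos: [0.5361, -0.3385, 0.1832]
ee_rot: [0.004, 0.707, 0.707, 0.001]
ft_force: [0.2, -0.9, 0.9]
opening: 1.003
finger_force: 0.0
```

Run:
```python
from h import *
r=snap('wrist','w6.png');marks('wrist',['pan','weight_c']);marks('scene',['weight_c','slim_c','square_c','round_c']);print(get_obs()['eef_pos'])
```

```text
wrist weight_c [ 0.5344 -0.34    0.1021] 0.89 [271, 212]
scene weight_c [ 0.6713 -0.173   0.0321] 0.9 [191, 254]
scene weight_c [ 0.4476 -0.018   0.0337] 0.88 [286, 181]
scene weight_c [ 0.5368 -0.3325  0.1011] 0.76 [129, 172]
scene slim_c [0.5986 0.316  0.0824] 0.96 [455, 237]
scene slim_c [ 0.5379 -0.3397  0.0675] 0.22 [129, 184]
scene square_c [0.5299 0.3934 0.0726] 0.67 [490, 217]
scene round_c [0.4483 0.3403 0.0764] 0.91 [457, 184]
scene round_c [ 6.158e-01  4.800e-02 -1.000e-04] 0.73 [307, 254]
scene round_c [ 0.6204 -0.0692  0.0031] 0.52 [250, 248]
[ 0.53342405 -0.33683238  0.17647065]
```

View pics/w6.png

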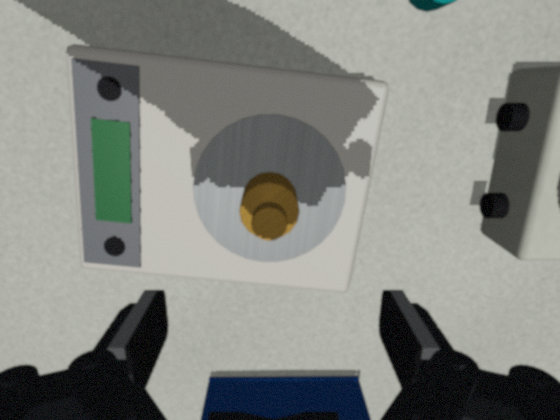

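The weight stands upright on the pan, seen at (270,205) against a pan centre near (270,187); the difference is parallax. Next I go back to the tray for the square bottle.

Request:
step_arm(steps=[[0.2,0,0,0],[0.5,0,0,0],[0.8,0,0,0],[1,0,0,0]])

```text
clock: 36.7
eef_pos: [0.5338, -0.1835, 0.1771]
ee_rot: [-0.001, 0.706, 0.708, 0.0]
ft_force: [0.3, -0.1, -0.3]
opening: 1.002
finger_force: 0.0
```

Request:
step_arm(steps=[[0.3,0,0,0],[0.6,0,0,0],[0.9,0,0,0],[1,0,0,0]])

```text
clock: 37.1
eef_pos: [0.5336, -0.0314, 0.1774]
ee_rot: [-0.001, 0.705, 0.709, 0.0]
ft_force: [0.1, -0.0, 0.6]
opening: 0.995
finger_force: 0.0
```

Request:
step_arm(steps=[[0.3,0,0,0],[0.6,0,0,0],[0.9,0,0,0],[1,0,0,0]])

```text
clock: 37.5
eef_pos: [0.5331, 0.118, 0.1773]
ee_rot: [-0.001, 0.705, 0.709, 0.0]
ft_force: [0.6, 0.4, 0.0]
opening: 1.001
finger_force: 0.0
```

Request:
step_arm(steps=[[0.3,0,0,0],[0.6,0,0,0],[0.9,0,0,0],[1,0,0,0]])

```text
clock: 37.9
eef_pos: [0.5327, 0.2675, 0.1771]
ee_rot: [-0.001, 0.705, 0.709, 0.0]
ft_force: [-0.1, 1.1, -0.3]
opening: 1.0
finger_force: 0.0
```

Request:
step_arm(steps=[[0.3,0,0,0],[0.6,-0.01,0,0],[0.8,-0.01,0,0],[0.86,-0.01,0,0],[0.86,-0.01,0,0]])

```text
clock: 38.4
eef_pos: [0.5323, 0.3921, 0.1767]
ee_rot: [-0.0, 0.707, 0.708, -0.001]
ft_force: [0.0, -0.8, 1.3]
opening: 0.999
finger_force: 0.0
```

Request:
step_arm(steps=[[0,0,0.15,0],[0,0,0.35,0],[0,0,0.55,0],[0,0,0.65,0],[0,0,0.65,0]])

```text
clock: 38.9
eef_pos: [0.5322, 0.3889, 0.0779]
ee_rot: [0.0, 0.708, 0.706, -0.002]
ft_force: [-0.3, 0.3, 0.7]
opening: 0.997
finger_force: 0.0
```

Request:
step_arm(steps=[[0,0,0,0],[0,0,0,0],[0,0,0,0],[0,0,0,0],[0,0,0,0],[0,0,0,0],[0,0,0,0]], hand=0)

```text
clock: 39.6
eef_pos: [0.5333, 0.3925, 0.0816]
ee_rot: [0.0, 0.707, 0.707, 0.001]
ft_force: [0.7, -0.6, 6.0]
opening: 0.401
finger_force: 49.7
```

Request:
step_arm(steps=[[0,0,-0.05,0],[0,0,-0.15,0],[0,0,-0.3,0],[0,0,-0.5,0],[0,0,-0.7,0],[0,0,-0.87,0],[0,0,-0.97,0],[0,0,-1,0]])

```text
clock: 40.4
eef_pos: [0.5328, 0.3925, 0.2324]
ee_rot: [0.0, 0.707, 0.707, 0.001]
ft_force: [0.9, 0.2, -2.3]
opening: 0.408
finger_force: 50.1
```

Request:
step_arm(steps=[[-0.04,0,-0.1,0],[-0.15,0.02,-0.167,0],[-0.32,0.06,-0.167,0],[-0.5,0.11,-0.167,0],[-0.68,0.16,-0.167,0],[-0.85,0.19,-0.167,0],[-0.95,0.19,-0.167,0],[-1,0.19,-0.167,0]])

```text
clock: 41.2
eef_pos: [0.5611, 0.2394, 0.2552]
ee_rot: [0.0, 0.708, 0.706, -0.0]
ft_force: [0.5, 1.2, -3.0]
opening: 0.406
finger_force: 50.1
```

Request:
step_arm(steps=[[-0.08,0,0,0],[-0.2,0.05,0,0],[-0.37,0.11,0,0],[-0.55,0.17,0,0],[-0.73,0.19,0,0],[-0.88,0.19,0,0],[-0.97,0.19,0,0],[-1,0.19,0,0]])

```text
clock: 42.0
eef_pos: [0.5893, 0.0909, 0.2552]
ee_rot: [0.0, 0.707, 0.707, -0.0]
ft_force: [0.2, 0.5, -2.1]
opening: 0.408
finger_force: 50.2
```

Request:
step_arm(steps=[[-0.08,0,0,0],[-0.2,0.05,0,0],[-0.37,0.11,0,0],[-0.55,0.17,0,0],[-0.73,0.193,0,0],[-0.88,0.193,0,0],[-1,0.193,0,0],[-1,0.193,0,0]])

```text
clock: 42.8
eef_pos: [0.6182, -0.0609, 0.2549]
ee_rot: [0.0, 0.708, 0.706, -0.001]
ft_force: [0.7, -0.0, -0.9]
opening: 0.407
finger_force: 50.3
```

Request:
step_arm(steps=[[-0.057,0,0.05,0],[-0.057,0,0.15,0],[-0.057,0,0.3,0],[-0.057,0,0.48,0],[-0.057,0,0.66,0],[-0.057,0,0.82,0],[-0.057,0,0.93,0],[-0.057,0,1,0]])

```text
clock: 43.6
eef_pos: [0.6169, -0.0653, 0.1022]
ee_rot: [-0.001, 0.707, 0.708, -0.001]
ft_force: [-0.3, 0.9, -2.0]
opening: 0.406
finger_force: 50.3
```

Run:
```python
from h import *
o=get_obs();print(o['eef_pos'],o['ft_force'],o['opening'])
marks('scene',['square_c','pad_square']);marks('side',['square_c'])
```

```text
[ 0.61687541 -0.06532903  0.1021657 ] [-0.27826399  0.94479599 -1.98369989] 0.40590560368266293
scene square_c [ 0.612  -0.0643  0.0958] 0.59 [250, 216]
scene pad_square [ 0.6209 -0.0666  0.    ] 0.72 [251, 250]
scene pad_square [0.5963 0.3141 0.0834] 0.72 [454, 236]
side square_c [ 0.6178 -0.0651  0.094 ] 0.81 [276, 178]
```

Request:
step_arm(steps=[[0,0,0.03,0],[0,0,0.07,0],[0,0,0.1,0],[0,0,0.115,0],[0,0,0.125,0],[0,0,0.132,0],[0,0,0.132,0]])

```text
clock: 44.55
eef_pos: [0.6183, -0.0666, 0.0852]
ee_rot: [-0.0, 0.707, 0.707, -0.0]
ft_force: [-1.1, -0.1, -2.1]
opening: 0.405
finger_force: 50.2
```

Request:
step_arm(steps=[[0,0,0.007,0],[0,0,0.014,0],[0,0,0.014,0]])

```text
clock: 44.85
eef_pos: [0.6186, -0.0667, 0.0836]
ee_rot: [0.0, 0.707, 0.707, 0.0]
ft_force: [-0.2, 0.4, 0.2]
opening: 0.405
finger_force: 50.5
```

Request:
step_arm(steps=[[0,0,0,0],[0,0,0,0],[0,0,0,0],[0,0,0,0],[0,0,-0.15,0],[0,0,-0.4,0],[0,0,-0.65,0],[0,0,-0.65,0]], hand=1)

```text
clock: 45.65
eef_pos: [0.6213, -0.0667, 0.1868]
ee_rot: [0.003, 0.707, 0.707, 0.003]
ft_force: [1.5, -0.4, -0.7]
opening: 0.996
finger_force: 0.0
```

Request:
step_arm(steps=[[0.3,0,0,0],[0.6,-0.08,0,0],[0.9,-0.163,0,0],[1,-0.163,0,0]])

```text
clock: 46.05
eef_pos: [0.592, 0.0898, 0.1808]
ee_rot: [-0.001, 0.705, 0.71, 0.001]
ft_force: [0.7, -0.5, 0.5]
opening: 1.0
finger_force: 0.0
```

Request:
step_arm(steps=[[0.3,0,0,0],[0.6,0,0,0],[0.9,0,0,0],[1,0,0,0]])

```text
clock: 46.45
eef_pos: [0.5924, 0.2393, 0.1803]
ee_rot: [-0.001, 0.705, 0.709, 0.001]
ft_force: [-0.4, -0.0, -0.1]
opening: 0.998
finger_force: 0.0
```

Request:
step_arm(steps=[[0.3,0,0,0],[0.5,0,0,0],[0.543,0,0.05,0],[0.543,0,0.2,0],[0.543,0,0.38,0],[0.543,0,0.52,0],[0.543,0,0.55,0],[0.543,0,0.55,0]])

```text
clock: 47.25
eef_pos: [0.5939, 0.3135, 0.0974]
ee_rot: [-0.0, 0.707, 0.707, -0.001]
ft_force: [-0.1, 1.1, 1.0]
opening: 0.998
finger_force: 0.0
```

Request:
step_arm(steps=[[0,0,0,0],[0,0,0,0],[0,0,0,0],[0,0,0,0],[0,0,0,0],[0,0,0,0],[0,0,0,0]], hand=0)

```text
clock: 47.95
eef_pos: [0.5944, 0.3151, 0.0991]
ee_rot: [0.0, 0.707, 0.707, 0.001]
ft_force: [-0.5, -0.0, 5.8]
opening: 0.334
finger_force: 49.2
```

Run:
```python
from h import *
marks('scene',['square_c','weight_c']);o=get_obs();print(o['eef_pos'],o['ft_force'],o['opening'])
```

```text
scene square_c [ 0.6159 -0.0666  0.0744] 0.92 [249, 224]
scene weight_c [ 0.4474 -0.0156  0.0288] 0.9 [287, 183]
scene weight_c [ 0.5369 -0.3329  0.0966] 0.87 [129, 174]
scene weight_c [ 0.6704 -0.1706  0.031 ] 0.69 [192, 254]
[0.59435104 0.31512936 0.09910318] [ 0.70670535 -0.2324399   6.28818048] 0.3366092918013262
```

Request:
step_arm(steps=[[0,0,-0.05,0],[0,0,-0.15,0],[0,0,-0.28,0],[0,0,-0.41,0],[-0.03,0,-0.5,0],[-0.1,0,-0.53,0],[-0.2,0,-0.53,0],[-0.33,0,-0.53,0]])

```text
clock: 48.9
eef_pos: [0.5934, 0.2637, 0.1767]
ee_rot: [-0.0, 0.707, 0.707, -0.001]
ft_force: [-0.1, -0.3, -1.7]
opening: 0.336
finger_force: 49.6
```

Request:
step_arm(steps=[[-0.15,0,0,0],[-0.32,0.05,0,0],[-0.49,0.1,0,0],[-0.66,0.143,0,0],[-0.82,0.143,0,0],[-0.93,0.143,0,0],[-1,0.143,0,0],[-1,0.143,0,0]])

```text
clock: 49.7
eef_pos: [0.6152, 0.1131, 0.1775]
ee_rot: [0.0, 0.708, 0.706, -0.0]
ft_force: [0.1, 1.0, -2.2]
opening: 0.332
finger_force: 49.6
```

Request:
step_arm(steps=[[-0.1,0,0,0],[-0.25,0,0.02,0],[-0.38,0,0.08,0],[-0.436,0,0.18,0],[-0.436,0,0.3,0],[-0.436,0,0.41,0],[-0.436,0,0.47,0],[-0.436,0,0.48,0]])

```text
clock: 50.5
eef_pos: [0.6143, 0.0506, 0.104]
ee_rot: [-0.001, 0.707, 0.708, -0.001]
ft_force: [-0.6, 0.1, -1.8]
opening: 0.343
finger_force: 49.6
```

Request:
step_arm(steps=[[0,0,0.01,0],[0,0,0.02,0],[0,0,0.03,0],[0,0,0.035,0],[0,0,0.035,0]])

```text
clock: 51.0
eef_pos: [0.6158, 0.05, 0.1011]
ee_rot: [0.0, 0.707, 0.707, 0.0]
ft_force: [0.0, 0.6, 1.1]
opening: 0.335
finger_force: 50.0
```

Request:
step_arm(steps=[[0,0,0,0],[0,0,0,0],[0,0,0,0],[0,0,0,0],[0,0,-0.15,0],[0,0,-0.4,0],[0,0,-0.533,0],[0,0,-0.533,0]], hand=1)

```text
clock: 51.8
eef_pos: [0.6172, 0.0503, 0.1841]
ee_rot: [0.002, 0.707, 0.707, 0.002]
ft_force: [0.6, 0.2, -0.5]
opening: 1.005
finger_force: 0.0
```

Request:
step_arm(steps=[[0.28,-0.16,0,0],[0.56,-0.32,0,0],[0.84,-0.48,0,0],[1,-0.563,0,0],[1,-0.563,0,0]])

```text
clock: 52.3
eef_pos: [0.528, 0.2048, 0.1799]
ee_rot: [-0.001, 0.705, 0.71, 0.0]
ft_force: [0.1, 0.5, 0.0]
opening: 1.0
finger_force: 0.0
```

Request:
step_arm(steps=[[0.28,-0.16,0,0],[0.56,-0.32,0,0],[0.84,-0.48,0,0],[0.947,-0.563,0,0],[0.947,-0.563,0.15,0],[0.947,-0.563,0.38,0],[0.947,-0.563,0.58,0],[0.947,-0.563,0.627,0]])

```text
clock: 53.1
eef_pos: [0.445, 0.3395, 0.0824]
ee_rot: [-0.0, 0.707, 0.707, -0.003]
ft_force: [-0.5, -1.1, 0.2]
opening: 0.997
finger_force: 0.0
```

Request:
step_arm(steps=[[0,0,0,0],[0,0,0,0],[0,0,0,0],[0,0,0,0],[0,0,0,0],[0,0,0,0],[0,0,0,0]], hand=0)

```text
clock: 53.8
eef_pos: [0.4472, 0.3427, 0.088]
ee_rot: [0.0, 0.707, 0.707, 0.001]
ft_force: [-1.5, 0.1, 7.7]
opening: 0.384
finger_force: 49.5
```

Run:
```python
from h import *
marks('scene',['square_c','slim_c','pad_round']);o=get_obs();print(o['eef_pos'],o['ft_force'],o['opening'])
```

```text
scene square_c [ 0.6175 -0.0654  0.0755] 0.97 [250, 225]
scene slim_c [0.6167 0.0495 0.0832] 0.97 [310, 229]
scene pad_round [ 0.561  -0.0099  0.004 ] 0.93 [283, 229]
[0.4471606  0.34270063 0.08799885] [-1.12050374 -0.63155861  7.34130712] 0.37987347330618665
```

Request:
step_arm(steps=[[0,0,-0.05,0],[0,0,-0.15,0],[0,0,-0.28,0],[0,0,-0.41,0],[0,0,-0.53,0],[0,0,-0.6,0],[-0.05,0,-0.6,0],[-0.13,0,-0.6,0]])

```text
clock: 54.8
eef_pos: [0.446, 0.3221, 0.1759]
ee_rot: [-0.0, 0.707, 0.707, -0.0]
ft_force: [0.1, 0.2, -3.0]
opening: 0.38
finger_force: 50.3
```

Request:
step_arm(steps=[[-0.1,0,0,0],[-0.24,0,0,0],[-0.4,0,0,0],[-0.57,0,0,0],[-0.74,0,0,0],[-0.87,0,0,0],[-0.97,0,0,0],[-1,0,0,0]])

```text
clock: 55.6
eef_pos: [0.446, 0.1692, 0.1756]
ee_rot: [0.0, 0.708, 0.706, -0.001]
ft_force: [-0.9, 0.5, -3.9]
opening: 0.382
finger_force: 50.2
```

Request:
step_arm(steps=[[-0.1,0.05,0,0],[-0.24,0.13,0,0],[-0.4,0.22,0,0],[-0.57,0.32,0,0],[-0.74,0.4,0,0],[-0.87,0.46,0,0],[-0.97,0.49,0,0],[-1,0.5,0,0]])

```text
clock: 56.4
eef_pos: [0.5213, 0.0204, 0.1757]
ee_rot: [-0.0, 0.708, 0.706, -0.001]
ft_force: [0.1, -0.3, -4.0]
opening: 0.383
finger_force: 50.2
```

Request:
step_arm(steps=[[-0.1,0.08,0,0],[-0.18,0.17,0,0],[-0.218,0.23,0,0],[-0.218,0.257,0,0],[-0.218,0.257,0.05,0],[-0.218,0.257,0.15,0],[-0.218,0.257,0.25,0],[-0.218,0.257,0.3,0]])

```text
clock: 57.2
eef_pos: [0.5584, -0.0098, 0.1287]
ee_rot: [-0.001, 0.707, 0.707, -0.001]
ft_force: [-0.7, -0.2, -4.2]
opening: 0.387
finger_force: 50.4
```

Request:
step_arm(steps=[[0,0,0.05,0],[0,0,0.12,0],[0,0,0.19,0],[0,0,0.23,0],[0,0,0.25,0],[0,0,0.265,0],[0,0,0.265,0]])

```text
clock: 57.9
eef_pos: [0.56, -0.0102, 0.0916]
ee_rot: [0.0, 0.707, 0.707, 0.0]
ft_force: [-0.2, -0.6, -3.5]
opening: 0.382
finger_force: 50.4
```

Run:
```python
from h import *
marks('scene',['round_c','pad_round']);marks('side',['round_c']);o=get_obs();print(o['eef_pos'],o['ft_force'],o['opening'])
```

```text
scene round_c [ 0.56   -0.013   0.0802] 0.6 [281, 204]
scene round_c [ 0.6165 -0.0654  0.0761] 0.59 [250, 224]
scene pad_round [ 0.5637 -0.01    0.0043] 0.56 [282, 230]
side round_c [ 0.5579 -0.0076  0.0828] 0.96 [287, 202]
[ 0.56023346 -0.01019577  0.09196425] [-0.3231103  -0.77040897 -3.44693628] 0.3803475752077111
```

Request:
step_arm(steps=[[0,0,0.007,0],[0,0,0.014,0],[0,0,0.014,0]])

```text
clock: 58.45
eef_pos: [0.5603, -0.0102, 0.0901]
ee_rot: [0.0, 0.707, 0.707, 0.0]
ft_force: [-1.0, 0.2, 2.5]
opening: 0.379
finger_force: 51.1
```

Contact. Now I release and lift clear.

Request:
step_arm(steps=[[0,0,0,0],[0,0,0,0],[0,0,0,0],[0,0,0,0],[0,0,-0.15,0],[0,0,-0.4,0],[0,0,-0.7,0],[0,0,-0.9,0]], hand=1)

```text
clock: 59.25
eef_pos: [0.5607, -0.0102, 0.2277]
ee_rot: [0.001, 0.707, 0.707, 0.001]
ft_force: [-0.5, -0.5, -0.5]
opening: 1.003
finger_force: 0.0
```

Request:
step_arm(steps=[[0,-0.3,-0.2,0],[0,-0.4,-0.2,0],[0,-0.4,-0.2,0],[0,-0.4,-0.2,0],[0,-0.4,-0.2,0]])

```text
clock: 59.75
eef_pos: [0.5003, -0.0102, 0.2539]
ee_rot: [-0.0, 0.707, 0.707, -0.0]
ft_force: [-0.1, 0.1, 0.4]
opening: 1.002
finger_force: 0.0
```

Run:
```python
from h import *
snap('scene','s9.png');N=['round_c','square_c','slim_c','weight_c']
marks('scene',N);marks('side',N);marks('wrist',N[:3]);o=get_obs();print(o['eef_pos'],o['ft_force'],o['clock'])
```

```text
scene round_c [ 0.5633 -0.0131  0.0786] 0.56 [281, 206]
scene square_c [0.5226 0.3587 0.0032] 0.72 [460, 234]
scene square_c [ 0.6185 -0.0662  0.0779] 0.66 [249, 224]
scene square_c [ 0.5336 -0.3395  0.0694] 0.51 [130, 182]
scene slim_c [0.6157 0.0491 0.085 ] 0.62 [310, 228]
scene weight_c [ 0.6705 -0.1716  0.0309] 0.88 [192, 254]
scene weight_c [ 0.5373 -0.3355  0.0963] 0.74 [128, 174]
scene weight_c [ 0.444  -0.0154  0.0311] 0.52 [287, 181]
side round_c [ 0.5545 -0.0026  0.0792] 0.79 [287, 204]
side square_c [ 0.618  -0.0673  0.0754] 0.73 [276, 182]
side slim_c [0.6149 0.0483 0.087 ] 0.82 [258, 208]
side slim_c [ 0.5275 -0.3337  0.066 ] 0.38 [338, 138]
side weight_c [ 0.4481 -0.0167  0.0326] 0.89 [325, 225]
side weight_c [ 0.6704 -0.1717  0.0326] 0.61 [275, 164]
side weight_c [ 0.5333 -0.3395  0.1019] 0.42 [339, 127]
wrist round_c [ 0.5601 -0.0117  0.0768] 0.85 [335, 180]
wrist square_c [ 0.6206 -0.0663  0.0765] 0.74 [391, 232]
wrist slim_c [0.617  0.0479 0.0841] 0.72 [402, 117]
[ 0.4999802  -0.01020275  0.25453692] [0.60926543 0.43794965 0.35118998] 60.5
```

View pics/s9.png

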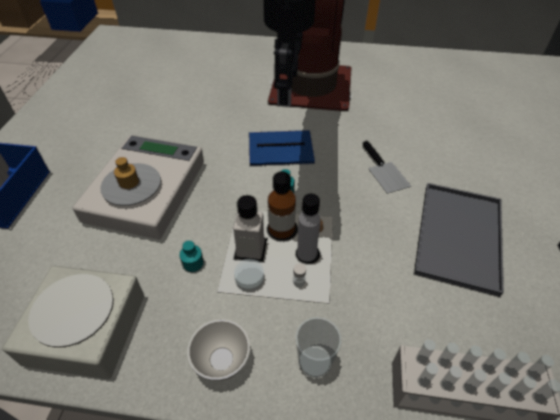

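The brass weight is on the pan at (125,175), and the bottles stand upright on their pads with bases near (282,230), (250,250) and (308,254). The arm is clear.

```bash
python3 -c "from cell import *;print(job_done())"
```

```text
the job is handed in; nothing more can be done
None
```

I handed the job in at about 60 s of the 144 s allowed. The last camera check showed the brass weight on the middle of the balance pan and each bottle upright on its own pad, all released; I haven't seen the judge's verdict.

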